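Lids back on the storage pots

ROBOT

A 7-joint arm with a two-finger parallel gripper is mounted at the origin on a cart in front of the work surface, level with it; the furniture and walls round the work are solid. World frame = base frame: x ahead of the robot, y to its left, z up, the work surface at z = 0. Lengths are in m, angles in degrees, forces in N, time in s.
With the tool pointing down it reaches from about 0.425 to 0.875 m from the base axis. Payload 4.7 kg.
Tool frame: the origin (TCP) lies at the centre of the arm's flange, where the gripper is bolted on; the fingertips stand 182 mm ahead of it and the grasp point (between the pads) lies 164 mm ahead of it; z points along the fingers, y is the line along which they close (so a half turn about z gives the same grasp; the last joint's range is limited). The gripper opens to 87 mm and grips with 3 to 60 N. Pads are 19 mm wide; open, the fingers measure 117 mm over their backs; the gripper's body (75 mm by 190 mm) begins 51 mm behind the grasp point.
Start: joints at [65.552, 18.392, -4.016, 83.108, 1.295, 78.541, -3.26], TCP at [0.277, -0.588, 0.405] pointing down, gripper open.
Joint ranges: [-163.93, 163.93], [-17.29, 119.83], [-79.2, 71.16], [3.27, 140.29], [-89.18, 269.18], [5.43, 117.66], [-154.24, 154.24]. Speed limits (degrees/s): [147.25, 147.25, 180, 180, 180, 180, 180].

INTERFACE

Orientations are given as [roll, pitch, yaw] about the fixed x, y, z axes, in that order (R = Rz(yaw) Ry(pitch) Rx(roll)).
In Python, from cell import env gives the robot as it stands. The module is installed in compiled form; this text tells all that it offers.
- The arm moves only by the tool step_arm, never from a script. Its argument "steps" is one flat list of numbers, 5 for each row, row after row: the opening, from 0 (shut) to 1 (fully open), then the shift along the tool's x, y, z in mm, then the turn about the tool's z in degrees. In form: [grip, dx, dy, dz, roll, grip, dx, dy, dz, roll, ...]. A call has 1 to 12 rows; each row shifts and turns the commanded pose from where the row before left it, along the tool's axes as they then stand; what a row does not reach is not made up. A row lasts 1/8 s, in which the tool goes at most 62.5 mm and 10.7 degrees, less where a joint would pass 70% of its speed; a pose out of reach is approached as far as the arm can. A call with a gripper value outside its range is refused whole. The fingers move at their own pace and stop on an object; "grip_force" is the grip in N (left out, the last holds). Time passes only in rows, so rows that do not move let the fingers close. It gives the time, the measured TCP pose, the force, the opening and the grip force at its end, in the units of the state.
- env.get_obs(): the state, without advancing time (a new reading comes with each control period).
- env.read_camera(name): name is "scene" or "top"; returns a dict with "image" (420x560x3 uint8, red, green, blue), "camera_matrix" (3x3 intrinsics, pixels), "R" (3x3) and "t" (3): a world point X has camera coordinates R X + t. Camera axes: x right, y down, z forward; pixel columns grow to the right and rows downward; lengths in m; the calibration is good to about 2 mm. A picture is of the moment at which its call begins. There is no depth.
- env.sign_off(): hands the job in; it is judged then, once.
The state is a dict: "time_s": time; "qpos": joint angles; "joint_velocities": joint speeds; "effort": joint torques, N m; "tool_pos": TCP position; "tool_rot": TCP orientation; "force": force on the tool from outside, world axes, zero at the start; "wrist_torque": the same for the moment, N m; "grip_width": finger opening in m; "grasp_force": force on a finger pad.
Only numpy, scipy, OpenCV 4.12 (cv2) and the standard library are available. Lean on these libraries where they do the work, as an engineer would, in place of code of your own. Each camera call takes 0.05 s, during which the arm holds its last target. There are 200 camera calls.

TASK

The four wooden lids have been left in a stack after washing up. Take the stack apart and put each lid on the open pot of its own shape and size, plug side down, so that it lies flat on the rim, centred and in line with the pot. Leave the pots standing where they are.

Things in the scene. Friction and masses are not known exactly. Their poses are not given: they have to be found in the camera images.
- lid_round: round lid, 50 mm in diameter: a 14 mm thick plate of dark wood with a smaller black plug, 10 mm deep, under its middle that goes loosely into the pot's mouth (6 mm clear all round when centred); the plate rests on the pot's rim. Origin at the centre of the plug's underside, so the plate is from 10 to 24 mm above it; z up. Plug 24 mm in diameter. It lies on top of the stack of lids. About 40 g
- lid_square: square lid, 58 x 58 mm: a 14 mm thick plate of dark wood with a smaller black plug, 10 mm deep, under its middle that goes loosely into the pot's mouth (6 mm clear all round when centred); the plate rests on the pot's rim. Origin at the centre of the plug's underside, so the plate is from 10 to 24 mm above it; x and y axes parallel to its sides; z up. Plug 32 x 32 mm. Second from the top of the stack. About 50 g
- lid_oblong: oblong lid, 62 mm wide and 96 mm long: a 14 mm thick plate of dark wood with a smaller black plug, 10 mm deep, under its middle that goes loosely into the pot's mouth (6 mm clear all round when centred); the plate rests on the pot's rim. Origin at the centre of the plug's underside, so the plate is from 10 to 24 mm above it; x axis across its width, y axis along its length; z up. Plug 36 x 70 mm. Third from the top of the stack. About 80 g
- lid_long: longest lid, 68 mm wide and 132 mm long: a 14 mm thick plate of dark wood with a smaller black plug, 10 mm deep, under its middle that goes loosely into the pot's mouth (6 mm clear all round when centred); the plate rests on the pot's rim. Origin at the centre of the plug's underside, so the plate is from 10 to 24 mm above it; x axis across its width, y axis along its length; z up. Plug 42 x 106 mm. It is at the bottom of the stack and lies on the worktop. About 130 g
- pot_round: white stoneware open pot, round, 48 mm in diameter outside, 70 mm high, walls 6 mm thick, loose on the worktop, roughly 0.6 kg; origin at the centre of its underside, z up
- pot_square: white stoneware open pot, square, 56 x 56 mm outside, 60 mm high, walls 6 mm thick, loose on the worktop, roughly 0.6 kg; origin at the centre of its underside, z up, x and y axes parallel to its sides
- pot_oblong: white stoneware open pot, oblong, 60 mm wide and 94 mm long outside, 50 mm high, walls 6 mm thick, loose on the worktop, roughly 0.6 kg; origin at the centre of its underside, z up, x axis across its width, y axis along its length
- pot_long: white stoneware open pot, the longest and lowest of the four, 66 mm wide and 130 mm long outside, 44 mm high, walls 6 mm thick, loose on the worktop, roughly 0.6 kg; origin at the centre of its underside, z up, x axis across its width, y axis along its length
Mind the look-alikes: they are no part of the job. What is shaped like the pot_square but blue or turquoise is not meant.

How it is judged:
By the outcome, as a careful person would: the job done as asked, in the order asked, and still so for the second after the job is handed in, with the robot touching nothing.
It also fails if it takes over 109 s, if anything falls off the work surface, if the arm or the gripper's body presses on something with over 40 N, if the wrist force passes 120 N, or if a joint passes its speed limit or range.

## Working session

There is one attempt and no reset: what is moved stays moved. The work goes in short steps, Python scripts to look and compute and a tool call to move; the robot and the scene stay as the last step left them, time stands still between calls to the robot, and variables do not carry over. Pictures are saved under pics/ and viewed, at most 14 in all, crops included, and the job is handed in when it is done.

Besides the shell and the picture viewer there is one more tool, called after "Call:" as name(argument=value, ...) on one line, values as JSON. step_arm: Moves the arm, as the interface text tells. Its arguments: {"type":"object","properties":{"steps":{"type":"array","items":{"type":"number"}},"grip_force":{"type":"number"}},"required":["steps"]}

```bash
mkdir -p pics
python3 - <<'E'
from cell import env
import cv2,numpy as np
np.set_printoptions(precision=4,suppress=True)
o=env.get_obs();print(o['time_s'],o['tool_pos'],o['tool_rot'],o['grip_width'])
for n in('scene','top'):
    c=env.read_camera(n);cv2.imwrite(f'pics/{n}0.png',c['image'][:,:,::-1]);print(c['camera_matrix'],c['R'],c['t'],-c['R'].T@c['t'])
E
```

```text
0.0 [ 0.2772 -0.5877  0.4037] [-179.8881    0.0065   25.2602] 0.08695891493215636
[[420.8764   0.     279.1669]
 [  0.     420.8764 204.7631]
 [  0.       0.       1.    ]] [[ 0.6918 -0.7219 -0.0161]
 [-0.3708 -0.3361 -0.8658]
 [ 0.6196  0.6049 -0.5002]] [-0.3207  0.2651  0.662 ] [-0.0901 -0.5429  0.5555]
[[436.9808   0.     287.4719]
 [  0.     436.9808 202.4228]
 [  0.       0.       1.    ]] [[ 0.0202 -0.9998  0.0029]
 [-0.9934 -0.0203 -0.113 ]
 [ 0.113  -0.0006 -0.9936]] [-0.004   0.5093  1.1833] [0.3722 0.007  1.2333]
```

View pics/scene0.png

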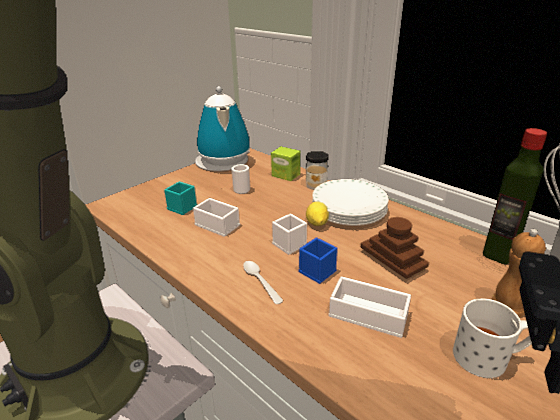

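View pics/top0.png

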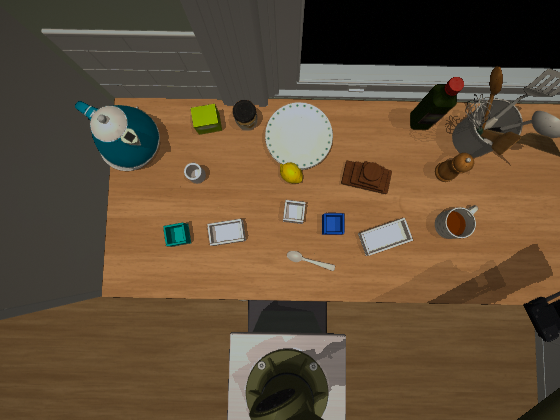

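The scene view shows the stack at (397,245) and the pots. In the top view the white pots are: round (193,172), square (294,211), oblong (226,232), long (386,237). The stack is at (367,176).

Could be mistaken for pot_square: blue box (333,223), turquoise box (177,235). The white one at (294,211) is the right one. The mug (456,222), jar (245,113) and plates (299,135) are no pots.

Run:
```python
import cv2
a=cv2.imread('pics/top0.png')[150:260,165:425]
cv2.imwrite('pics/crop1.png',cv2.resize(a,None,fx=3,fy=3,interpolation=cv2.INTER_CUBIC))
b=cv2.imread('pics/top0.png')[150:205,330:405]
cv2.imwrite('pics/crop2.png',cv2.resize(b,None,fx=10,fy=10,interpolation=cv2.INTER_CUBIC))
```

```text
(no output)
```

View pics/crop1.png

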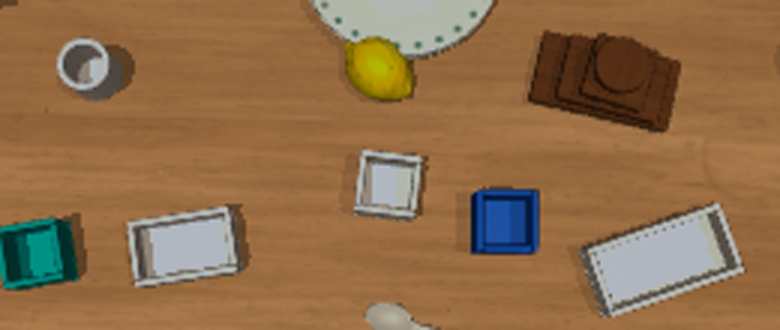

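View pics/crop2.png

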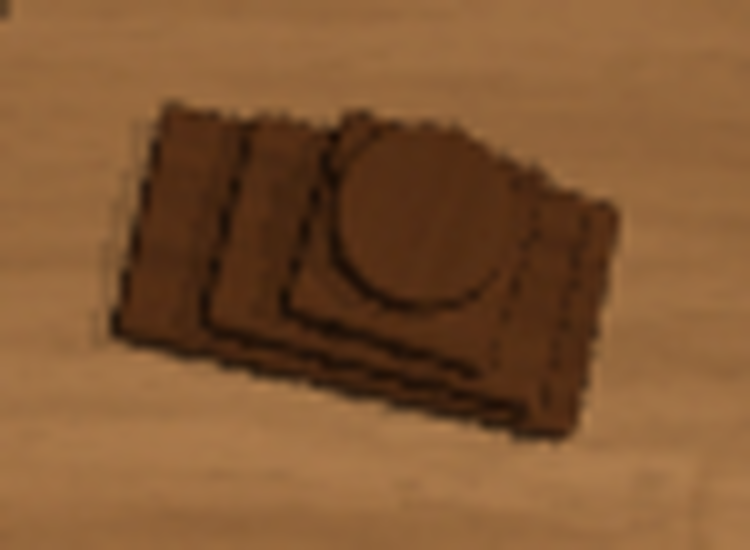

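The crops confirm the choices. The white square pot is at crop1 (388,185), clearly distinct from the blue box at (505,220). In the stack, the round lid's centre is at crop2 (425,215).

```bash
cat > h.py <<'E'
import cv2,numpy as np
np.set_printoptions(precision=4,suppress=True,linewidth=150)
def grab(n):
    from cell import env
    return env.read_camera(n)
def ray(c,uv,z):
    uv=np.atleast_2d(uv).astype(float);K=c['camera_matrix'];C=-c['R'].T@c['t']
    d=(c['R'].T@np.linalg.inv(K)@np.c_[uv,np.ones(len(uv))].T).T
    return (C+d*((z-C[2])/d[:,2])[:,None])[:,:2]
def proj(c,X):
    p=c['camera_matrix']@(c['R']@np.asarray(X)+c['t']);return p[:2]/p[2]
E
python3 - <<'E'
from h import *
c=grab('top');im=c['image']
hsv=cv2.cvtColor(im,cv2.COLOR_RGB2HSV)
pots=dict(round=(193,172,.07),square=(294,211,.06),oblong=(226,232,.05),long=(386,237,.044))
up=4
big=cv2.resize(im,None,fx=up,fy=up,interpolation=cv2.INTER_CUBIC);h=cv2.cvtColor(big,cv2.COLOR_RGB2HSV)
for k,(u,v,z) in pots.items():
    for lo in (150,185):
        m=((h[...,1]<60)&(h[...,2]>lo)).astype(np.uint8)
        w=np.zeros_like(m);cv2.circle(w,(u*up,v*up),36*up if k=='long' else 25*up if k=='oblong' else 16*up,1,-1);m&=w
        p=np.argwhere(m)[:,::-1]; 
        uv=(p+.5)/up-.5
        X=ray(c,uv,z).astype(np.float32)
        r=cv2.minAreaRect(X*1000)
        print(k,lo,len(p),'rect c',np.array(r[0]),'size',np.array(r[1]),'ang',round(r[2],1),'mean',X.mean(0)*1000)
for k,r in dict(square=210,oblong=232,round=170).items():
    u=pots[k][0];print(k,im[r,u-26:u+26:1].tolist() if k=='oblong' else im[r,u-15:u+15].tolist())
m=((h[...,0]<20)&(h[...,2]<115)).astype(np.uint8)
w=np.zeros_like(m);w[150*up:205*up,335*up:400*up]=1;m&=w
cs=max(cv2.findContours(m,0,2)[0],key=cv2.contourArea)[:,0]
r=cv2.minAreaRect(ray(c,(cs+.5)/up-.5,.024).astype(np.float32)*1000);print('stack',r)
print('round lid',ray(c,[330+42.5-.5,150+21.2-.5],.096))
E
```

```text
round 150 1713 rect c [585.3686 265.7921] size [46.0081 45.1861] ang 2.4 mean [584.2906 262.3951]
round 185 638 rect c [584.7081 265.761 ] size [43.2624 42.4828] ang 2.5 mean [583.7007 260.7597]
square 150 4646 rect c [482.0041 -11.0809] size [55.1624 59.3752] ang 84.7 mean [482.5882 -12.0471]
square 185 2093 rect c [483.6711 -11.4437] size [52.7171 52.6109] ang 84.2 mean [483.2947 -10.9032]
oblong 150 8907 rect c [423.7007 173.3428] size [59.6747 93.3437] ang 10.1 mean [423.8874 168.4547]
oblong 185 6092 rect c [423.6935 173.0409] size [56.9933 90.9907] ang 9.9 mean [423.5695 168.2544]
long 150 14792 rect c [ 420.5541 -264.3536] size [ 65.8879 128.7981] ang 20.1 mean [ 421.2011 -260.1665]
long 185 10456 rect c [ 420.3889 -264.27  ] size [ 63.1203 126.3312] ang 20.2 mean [ 420.3161 -256.4567]
square [[140, 98, 59], [142, 99, 60], [140, 98, 59], [137, 96, 57], [141, 102, 66], [177, 178, 165], [175, 181, 177], [107, 99, 90], [148, 136, 125], [149, 138, 127], [177, 183, 192], [177, 183, 191], [177, 183, 192], [177, 183, 192], [177, 183, 192], [177, 183, 192], [177, 183, 192], [177, 183,
[... 962 characters left out ...]
41], [98, 69, 41], [102, 70, 41], [157, 109, 66], [156, 108, 65], [156, 109, 66], [155, 108, 65]]
round [[150, 104, 61], [149, 103, 60], [150, 104, 61], [148, 101, 60], [147, 102, 59], [148, 104, 65], [169, 164, 154], [174, 180, 188], [75, 69, 63], [78, 72, 65], [79, 72, 66], [79, 73, 65], [79, 73, 66], [79, 72, 66], [82, 75, 68], [86, 79, 72], [134, 123, 113], [176, 183, 191], [176, 182, 190], [176, 182, 172], [176, 182, 172], [173, 175, 167], [175, 181, 189], [97, 94, 87], [76, 70, 63], [76, 69, 62], [85, 66, 51], [94, 65, 38], [94, 65, 38], [94, 65, 39]]
stack ((591.7932739257812, -213.6383514404297), (135.46620178222656, 83.6808853149414), 77.56293487548828)
round lid [[ 0.5905 -0.2153]]
```

Pot sizes match the spec (long 65.9x128.8, oblong 59.7x93.3, round ~46, square ~55). Now the lids' corners from crop2.

Run:
```python
from h import *
c=grab('top')
f=lambda P,z:ray(c,(np.array(P)+.5)/10-.5+[330,150],z)*1000
L=f([(165,105),(118,335),(570,435),(615,205)],24);L=f([(165,105),(118,335),(570,435),(615,205)],.024)
def d(a,b): v=b-a;return np.hypot(*v),np.degrees(np.arctan2(v[1],v[0]))
print('long',L.mean(0),d(L[0],L[1]),d(L[1],L[2]),d(L[2],L[3]))
for n,P,z,w,l in(('obl',[(245,118),(203,325),(540,412),(583,220)],.048,62,96),('sq',[(325,135),(285,307),(487,372),(530,190)],.072,58,58)):
    X=f(P,z);print(n,X.mean(0),d(X[0],X[1]),d(X[1],X[2]),d(X[2],X[3]));print(X)
print(f([(335,215),(505,215),(425,312),(425,122)],.096))
s=grab('scene');cv2.imwrite('pics/crop3.png',cv2.resize(s['image'][205:290,350:440,::-1],None,fx=7,fy=7,interpolation=cv2.INTER_CUBIC))
```

```text
long [ 587.4826 -213.109 ] (np.float64(67.06446995922722), np.float64(168.96604781775017)) (np.float64(129.0502216048705), np.float64(-101.46866536553529)) (np.float64(66.78383507827618), np.float64(-11.234554060623122))
obl [ 583.6803 -215.8396] (np.float64(59.16745295721079), np.float64(168.92637178029787)) (np.float64(95.08357369730625), np.float64(-103.51290077793466)) (np.float64(54.98365648498938), np.float64(-12.710044217371031))
[[ 624.9294 -175.1128]
 [ 566.8636 -163.7485]
 [ 544.646  -256.1999]
 [ 598.2823 -268.2973]]
sq [ 584.3028 -215.136 ] (np.float64(48.50635587882543), np.float64(167.22258474953188)) (np.float64(56.79724471895055), np.float64(-106.95579847055218)) (np.float64(51.28531677882048), np.float64(-13.279381825379323))
[[ 615.5852 -193.0728]
 [ 568.28   -182.3449]
 [ 551.716  -236.6732]
 [ 601.63   -248.4534]]
[[ 589.1121 -191.5991]
 [ 590.042  -236.5348]
 [ 563.6555 -215.3426]
 [ 614.6077 -215.4304]]
```

View pics/crop3.png

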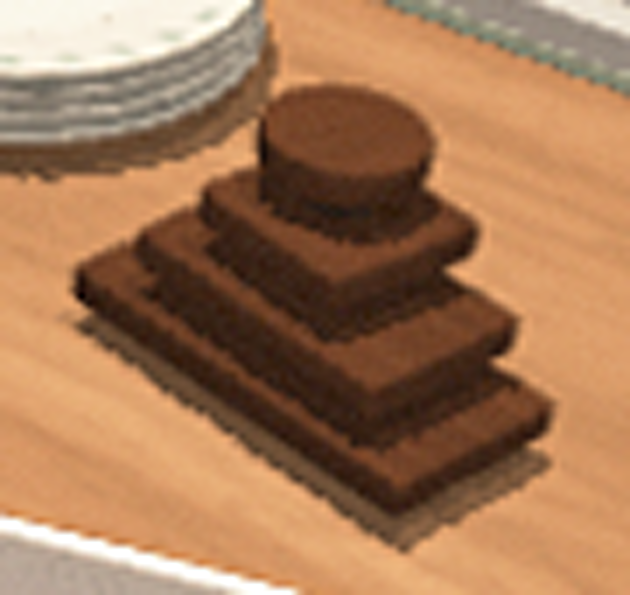

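Stack: yaw about -12°, centre about (588,-214), round lid at (590,-215) mm. Moving above the stack.

Call:
step_arm(steps=[1, 0, 0, -30, 0, 1, 20, -9, -30, 0, 1, 40, -18, 0, 0, 1, 40, -19, 0, 0, 1, 40, -18, 0, 0, 1, 40, -19, 0, 0, 1, 40, -18, 0, 0, 1, 40, -19, 0, 0, 1, 40, -18, 0, 0, 1, 40, -19, 0, 0, 1, 40, -18, 0, 0, 1, 40, -19, 0, 0], grip_force=20)

```text
time_s: 1.75
tool_pos: [0.5751, -0.2322, 0.4647]
tool_rot: [180.0, 0.0, 25.2]
force: [0.8, -0.6, 0.7]
grip_width: 0.0871
grasp_force: 0.0
```

Call:
step_arm(steps=[1, 0, 0, 0, -8.8, 1, 0, 0, 0, -8.8, 1, 0, 0, 0, -8.8, 1, 0, 0, 0, -8.8, 1, 0, 0, 0, -8.8, 1, 0, 0, 0, -8.8, 1, 0, 0, 0, 0])

```text
time_s: 2.62
tool_pos: [0.5743, -0.2333, 0.4646]
tool_rot: [-180.0, -0.0, 78.0]
force: [0.7, 1.2, 0.4]
grip_width: 0.0876
grasp_force: 0.0
```

```bash
cat >> h.py <<'E'
def go(x,y,z,yaw):
    "tool-frame shift (mm) after the turn, and roll, from measured pose to target (mm,deg)"
    from cell import env
    o=env.get_obs();p=np.array(o['tool_pos'])*1000;r=o['tool_rot']
    d=np.array([x,y,z])-p;a=np.radians(yaw)
    print('t',round(o['time_s'],2),'pos',p,'rot',np.array(r),'w',round(o['grip_width'],4),'F',np.array(o['force']))
    b=np.radians(r[2]);f=lambda a:np.array([d[0]*np.cos(a)+d[1]*np.sin(a),d[0]*np.sin(a)-d[1]*np.cos(a),-d[2]])
    print('roll',round(-(yaw-r[2]),2),'shift now-frame',f(b),'after turn',f(a))
E
python3 -c "
from h import *
go(590,-215,258,78)"
```

```text
t 2.62 pos [ 574.3131 -233.3103  464.5827] rot [-179.9854   -0.0041   77.9558] w 0.0876 F [0.7201 1.1649 0.4296]
roll -0.04 shift now-frame [ 21.1806  11.5208 206.5827] after turn [ 21.1717  11.5372 206.5827]
```

Call:
step_arm(steps=[1, 10.6, 5.8, 40, 0, 1, 10.6, 5.7, 40, 0, 1, 0, 0, 40, 0, 1, 0, 0, 40, 0, 1, 0, 0, 26, 0, 1, 0, 0, 10, 0, 1, 0, 0, 10, 0, 1, 0, 0, 0, 0, 1, 0, 0, 0, 0])

```text
time_s: 3.75
tool_pos: [0.5905, -0.2149, 0.2598]
tool_rot: [179.9, 0.0, 78.0]
force: [0.0, 0.1, 0.5]
grip_width: 0.0871
grasp_force: 0.0
```

```bash
python3 -c "
from h import *
go(590,-215,258,78)
for n,z in (('top',.0),('scene',.0)):
    c=grab(n);u,v=(367,172) if n=='top' else (400,230)
    cv2.imwrite('pics/g_%s.png'%n,cv2.resize(c['image'][v-50:v+50,u-60:u+60,::-1],None,fx=6,fy=6,interpolation=cv2.INTER_CUBIC))
a=cv2.imread('pics/g_scene.png');cv2.imwrite('pics/g1.png',a)"
```

```text
t 3.75 pos [ 590.4703 -214.9439  259.8463] rot [179.8983   0.0234  78.0361] w 0.0871 F [0.0036 0.0747 0.507 ]
roll 0.04 shift now-frame [-0.1524 -0.4485  1.8463] after turn [-0.1527 -0.4484  1.8463]
```

View pics/g1.png

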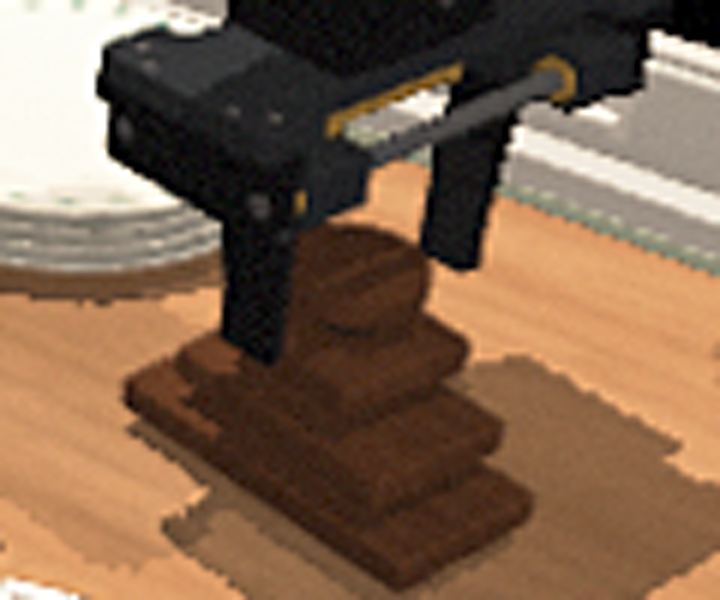

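The fingers straddle the round lid: near tip at (262,355), far tip at (450,265), lid between. Closing and lifting.

Call:
step_arm(steps=[0, 0, 0, 1.5, 0, 0, 0, 0, 0, 0, 0, 0, 0, 0, 0, 0, 0, 0, 0, 0, 0, 0, 0, 0, 0, 0, 0, 0, 0, 0, 0, 0, 0, 0, 0], grip_force=20)

```text
time_s: 4.72
tool_pos: [0.5901, -0.2149, 0.2573]
tool_rot: [180.0, 0.0, 78.1]
force: [-0.3, -0.3, -0.4]
grip_width: 0.0493
grasp_force: 20.0
```

Call:
step_arm(steps=[0, 0, 0, -10, 0, 0, 0, 0, -30, 0, 0, 0, 0, -40, 0, 0, 0, 0, -40, 0, 0, 0, 0, 0, 0])

```text
time_s: 5.35
tool_pos: [0.5911, -0.2147, 0.3822]
tool_rot: [179.5, 0.1, 78.1]
force: [0.0, 0.2, -1.2]
grip_width: 0.0493
grasp_force: 20.0
```

```bash
python3 -c "
from h import *
go(585,265.8,330,78)
for n in ('top','scene'):
    c=grab(n);cv2.imwrite('pics/%s1.png'%n,c['image'][:,:,::-1])
a=cv2.imread('pics/top1.png')[120:220,310:430];b=cv2.imread('pics/scene1.png')[150:290,340:460]
cv2.imwrite('pics/g2.png',np.hstack([cv2.resize(a,(396,330)),cv2.resize(b,(396,330))]))"
```

```text
t 5.35 pos [ 591.1052 -214.7479  382.192 ] rot [179.5435   0.0808  78.0608] w 0.0493 F [ 0.018   0.1592 -1.1781]
roll 0.06 shift now-frame [ 468.8895 -105.3858   52.192 ] after turn [ 468.7774 -105.8834   52.192 ]
```

View pics/g2.png

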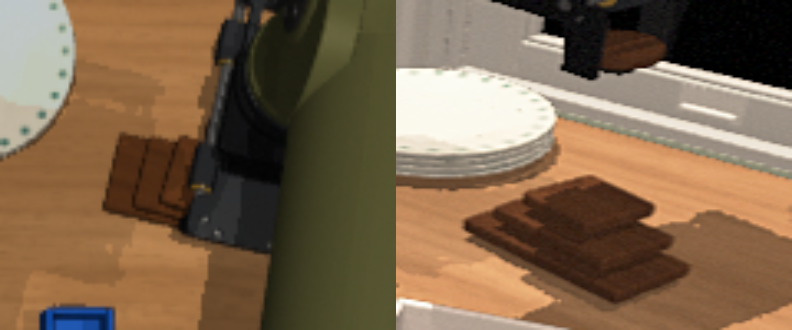

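Round lid in hand, the rest of the stack undisturbed. Over to the round pot.

Call:
step_arm(steps=[0, 39, -8.8, 0, 0, 0, 39, -8.8, 0, 0, 0, 39, -8.8, 0, 0, 0, 39, -8.8, 0, 0, 0, 39, -8.8, 0, 0, 0, 39, -8.8, 0, 0, 0, 39, -8.8, 0, 0, 0, 39, -8.8, 0, 0, 0, 39, -8.8, 0, 0, 0, 39, -8.8, 0, 0, 0, 39, -8.7, 0, 0, 0, 39, -8.7, 0, 0])

```text
time_s: 6.95
tool_pos: [0.5833, 0.2657, 0.3755]
tool_rot: [-179.9, 0.1, 78.1]
force: [0.4, 0.3, -0.3]
grip_width: 0.0496
grasp_force: 20.0
```

Call:
step_arm(steps=[0, 0, 0, 30, 0, 0, 0, 0, 30, 0, 0, 0, 0, 30, 0, 0, 0, 0, 0, 0, 0, 0, 0, 0, 0])

```text
time_s: 7.58
tool_pos: [0.5839, 0.265, 0.2876]
tool_rot: [-180.0, -0.0, 78.1]
force: [0.2, 0.2, 0.5]
grip_width: 0.0495
grasp_force: 20.0
```

```bash
python3 -c "
from h import *
go(585,265.8,245,78)
c=grab('scene');u,v=proj(c,[.585,.266,.09]).astype(int);print(u,v,proj(c,[.585,.266,.115]))
cv2.imwrite('pics/g3.png',cv2.resize(c['image'][v-45:v+45,u-45:u+45,::-1],None,fx=6,fy=6,interpolation=cv2.INTER_CUBIC))"
```

```text
t 7.58 pos [583.852  264.9579 287.6237] rot [-179.9931   -0.0135   78.0611] w 0.0495 F [0.1817 0.1971 0.5349]
roll 0.06 shift now-frame [ 1.0614  0.949  42.6237] after turn [ 1.0624  0.9479 42.6237]
238 160 [238.1876 152.2433]
```

View pics/g3.png

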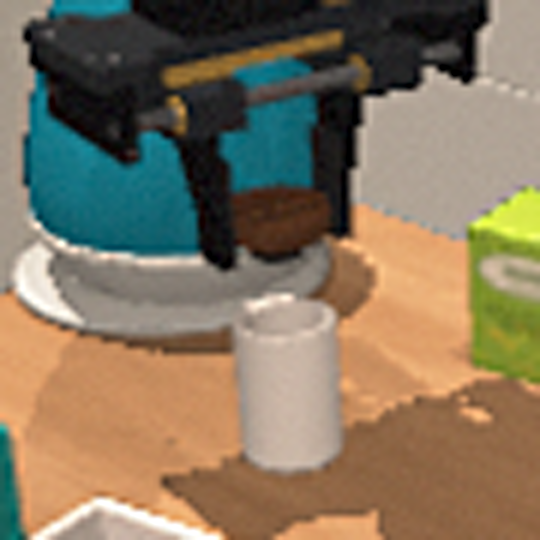

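Lid hangs at (281,225), just over the pot mouth at (287,312); about 1 px off. I'll cross-check the mouth position in the scene view.

```bash
python3 -c "
from h import *
c=grab('scene');o=lambda x,y:[193+(x+.5)/6-.5,115+(y+.5)/6-.5]
print(ray(c,[o(287,312)],.07), ray(c,[o(281,206)],.1276-.0053+.002))
h=cv2.cvtColor(cv2.resize(c['image'],None,fx=4,fy=4,interpolation=cv2.INTER_CUBIC),cv2.COLOR_RGB2HSV)
m=((h[...,1]<75)&(h[...,2]>95)).astype(np.uint8)
for k,(u,v,z) in dict(square=(290,233,.06),oblong=(216,216,.05),long=(370,305,.044)).items():
    n,l=cv2.connectedComponents(m);w=l==l[v*4,u*4]
    p=np.argwhere(w)[:,::-1];print(k,len(p))
    X=ray(c,(p+.5)/4-.5,z);hull=X
    print(p.min(0)/4,p.max(0)/4)
"
```

```text
[[0.5912 0.2682]] [[0.588  0.2636]]
square 17994
[272.  213.5] [337.5 282. ]
oblong 20351
[192.5  197.75] [240.   236.25]
long 53059
[328.75 276.25] [410.75 337.5 ]
```

Call:
step_arm(steps=[0, 1.5, 0.8, 0, 0, 0, 0, 0, 15, 0, 0, 0, 0, 15, 0, 0, 0, 0, 7, 0, 0, 0, 0, 3, 0, 0, 0, 0, 1, 0, 0, 0, 0, 0, 0, 0, 0, 0, 0, 0])

```text
time_s: 8.68
tool_pos: [0.5875, 0.2664, 0.2504]
tool_rot: [179.5, -0.2, 78.0]
force: [1.9, -2.3, 15.8]
grip_width: 0.0496
grasp_force: 27.6
```

Early contact at 5 mm high: the tips overlap the pot's rim level. I'll raise slightly and release. The plug is already in the mouth, so the lid drops a few mm.

Call:
step_arm(steps=[0, 0, 0, -3, 0, 0, 0, 0, 0, 0, 0.62, 0, 0, 0, 0, 0.62, 0, 0, 0, 0, 0.62, 0, 0, 0, 0, 0.8, 0, 0, 0, 0, 0.9, 0, 0, -20, 0, 1, 0, 0, -40, 0, 1, -60, 0, -40, 0, 1, -60, 0, -20, 0, 1, -60, 0, 0, 0, 1, -60, 0, 0, 0])

```text
time_s: 10.18
tool_pos: [0.5363, 0.0381, 0.3644]
tool_rot: [179.9, 0.0, 78.1]
force: [1.1, -0.0, -0.6]
grip_width: 0.0871
grasp_force: 0.0
```

```bash
cat > chk.py <<'E'
from h import *
import sys
def chk(name,x,y,z,f=8,r=32):
    out=[]
    for n in('top','scene'):
        c=grab(n);u,v=proj(c,[x,y,z]).astype(int)
        out.append(cv2.resize(c['image'][v-r:v+r,u-r:u+r,::-1],(390,390),interpolation=cv2.INTER_CUBIC));print(n,u-r,v-r,'scale',390/(2*r))
    cv2.imwrite('pics/%s.png'%name,np.hstack(out))
E
python3 -c "
from chk import *
chk('r1',.585,.266,.08,r=25)
go(588,-214,340,78)"
```

```text
top 166 145 scale 7.8
scene 214 139 scale 7.8
t 10.28 pos [536.2091  31.7423 363.6782] rot [-179.9971    0.3139   77.3873] w 0.0867 F [ 0.1786 -0.3357  0.0453]
roll -0.61 shift now-frame [-228.5031  104.2014   23.6782] after turn [-229.6043  101.7519   23.6782]
```

View pics/r1.png

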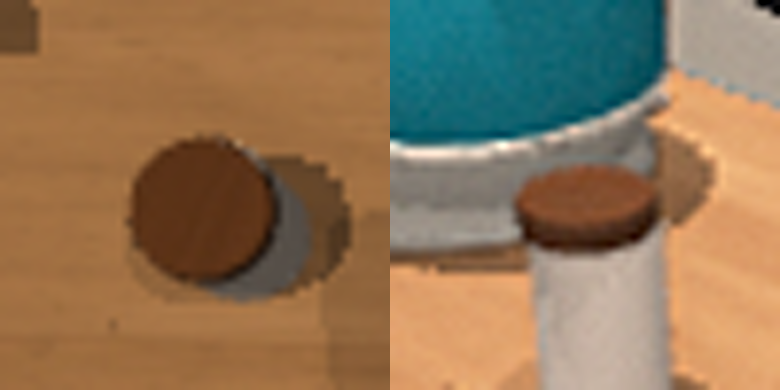

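The lid lies flat on the pot but about 13 px in the crop (≈4 mm) to the left in the scene view. Measuring the offset.

Run:
```python
from h import *
t=grab('top');s=grab('scene');up=4
def lid(c,box,z):
    im=cv2.resize(c['image'],None,fx=up,fy=up,interpolation=cv2.INTER_CUBIC);h=cv2.cvtColor(im,cv2.COLOR_RGB2HSV)
    m=((h[...,0]<15)&(h[...,1]>120)&(h[...,2]<(115 if c is t else 200))&(h[...,2]>60)).astype(np.uint8)
    m=((im[...,0]<(125 if c is t else 150))&(im[...,0]>55)&(h[...,1]>130)&(h[...,0]<13)).astype(np.uint8)
    w=np.zeros_like(m);x0,y0,x1,y1=[a*up for a in box];w[y0:y1,x0:x1]=1;m&=w
    cs=max(cv2.findContours(m,0,2)[0],key=cv2.contourArea)[:,0]
    X=ray(c,(cs+.5)/up-.5,z).astype(np.float32)*1000
    return cv2.minEnclosingCircle(X),X.min(0),X.max(0)
print('top lid',lid(t,(178,155,206,185),.084))
# pot wall in scene: row profiles -> axis lateral; and plug lid edges
g=cv2.cvtColor(cv2.resize(s['image'],None,fx=up,fy=up,interpolation=cv2.INTER_CUBIC),cv2.COLOR_RGB2HSV)
for v in (174,178,182,186):
    r=g[v*up,225*up:256*up];k=np.where(r[:,1]<70)[0];print(v,225+(k.min()+.5)/up-.5,225+(k.max()+.5)/up-.5)
# expected axis and half-width in scene for pot centre hypotheses
for P in((.585,.2658),(.588,.268)):
    for z in (.02,.06,.084): print(P,z,proj(s,[*P,z]))
im=cv2.resize(s['image'],None,fx=up,fy=up);
for v in (163,165,167):
    r=im[v*up,225*up:260*up].astype(int);k=np.where((r[:,0]-r[:,2]>20)&(r[:,0]<150))[0];print('lid',v,225+k.min()/up,225+k.max()/up)
```

```text
top lid (((580.6552124023438, 264.1102294921875), 24.578123092651367), array([556.079, 240.109], dtype=float32), array([604.2447, 287.5782], dtype=float32))
174 232.125 248.375
178 232.375 248.625
182 232.625 248.875
186 232.875 249.125
(0.585, 0.2658) 0.02 [240.4387 183.8387]
(0.585, 0.2658) 0.06 [239.5338 170.8601]
(0.585, 0.2658) 0.084 [238.9756 162.8549]
(0.588, 0.268) 0.02 [240.7176 183.234 ]
(0.588, 0.268) 0.06 [239.8199 170.2807]
(0.588, 0.268) 0.084 [239.2663 162.2918]
lid 163 229.75 253.75
lid 165 229.5 253.5
lid 167 229.75 251.25
```

The lid is at (580.7,264.1) and the pot at (585.3,265.8), so I'll regrip with the tips above the rim and shift it by (4.6,1.7) mm.

```bash
python3 -c "
from h import *
go(580.7,264.1,300,78)"
```

```text
t 10.38 pos [536.7817  38.5358 364.0316] rot [179.9868   0.0096  77.8662] w 0.087 F [0.5475 1.363  0.2612]
roll -0.13 shift now-frame [229.7564  -4.4755  64.0316] after turn [229.7662  -3.9388  64.0316]
```

Call:
step_arm(steps=[1, 40, -0.7, 0, 0, 1, 40, -0.7, 0, 0, 1, 40, -0.7, 0, 0, 1, 40, -0.7, 0, 0, 1, 40, -0.7, 10, 0, 1, 29.7, -0.7, 24, 0, 1, 0, 0, 30, 0, 1, 0, 0, 0, 0, 1, 0, 0, 0, 0])

```text
time_s: 11.5
tool_pos: [0.5804, 0.2664, 0.3008]
tool_rot: [180.0, -0.1, 78.1]
force: [0.3, 0.2, -0.1]
grip_width: 0.0872
grasp_force: 0.0
```

```bash
python3 -c "
from h import *
go(580.7,264.1,254.5,78)"
```

```text
t 11.5 pos [580.4499 266.3663 300.7509] rot [179.9667  -0.0652  78.1057] w 0.0872 F [ 0.2928  0.1907 -0.063 ]
roll 0.11 shift now-frame [-2.1661  0.7118 46.2509] after turn [-2.1648  0.7158 46.2509]
```

Call:
step_arm(steps=[1, -2, 0.7, 20, 0, 1, 0, 0, 20, 0, 1, 0, 0, 6, 0, 1, 0, 0, 0, 0, 0, 0, 0, 0, 0, 0, 0, 0, 0, 0, 0, 0, 0, 0, 0, 0, 0, 0, 0, 0, 0, 0, 0, 0, 0, 0, 0, 0, 0, 0, 0, 0, 0, 0, 0], grip_force=10)

```text
time_s: 12.88
tool_pos: [0.5808, 0.2633, 0.2538]
tool_rot: [180.0, 0.0, 78.1]
force: [-0.5, -0.5, 1.7]
grip_width: 0.0491
grasp_force: 10.0
```

Call:
step_arm(steps=[0, 0, 0, -3, 0, 0, 0, 0, 0, 0, 0, 0, 0, 0, 0])

```text
time_s: 13.25
tool_pos: [0.5806, 0.2633, 0.2566]
tool_rot: [-180.0, 0.0, 78.1]
force: [-0.9, -0.5, -1.8]
grip_width: 0.0493
grasp_force: 10.0
```

```bash
python3 -c "
from h import *
go(585.3,265.8,254.5,78)"
```

```text
t 13.25 pos [580.6084 263.3147 256.5726] rot [-179.9934    0.0104   78.0606] w 0.0493 F [-0.8814 -0.5155 -1.767 ]
roll 0.06 shift now-frame [3.4021 4.0759 2.0726] after turn [3.4064 4.0723 2.0726]
```

Call:
step_arm(steps=[0, 1.3, 2, 0, 0, 0, 1.3, 2.1, 0, 0, 0, 0, 0, 0, 0, 0, 0, 0, 2, 0, 0, 0, 0, 0.7, 0, 0, 0, 0, 0, 0, 0.62, 0, 0, 0, 0, 0.62, 0, 0, 0, 0, 0.8, 0, 0, 0, 0, 1, 0, 0, -20, 0, 1, 0, 0, -40, 0, 1, 0, 0, -40, 0])

```text
time_s: 14.75
tool_pos: [0.5851, 0.2652, 0.3565]
tool_rot: [180.0, -0.0, 78.1]
force: [0.8, 0.3, -0.0]
grip_width: 0.0836
grasp_force: 0.0
```

Call:
step_arm(steps=[1, -40, 0, 0, 0, 1, -50, 0, 0, 0, 1, -50, 0, 0, 0, 1, -50, 0, 0, 0, 1, -50, 0, 0, 0, 1, 0, 0, 0, 0])

```text
time_s: 15.5
tool_pos: [0.5354, 0.0255, 0.3553]
tool_rot: [179.9, 0.2, 77.6]
force: [0.3, 0.0, 0.6]
grip_width: 0.0874
grasp_force: 0.0
```

```bash
python3 -c "
from chk import *
chk('r2',.585,.266,.08,r=25)
go(588,-214,340,78)"
```

```text
top 166 145 scale 7.8
scene 214 139 scale 7.8
t 15.6 pos [535.6934  30.3872 355.3613] rot [179.8845  -0.0288  78.0067] w 0.0876 F [-0.485   0.8005  0.014 ]
roll 0.01 shift now-frame [-228.1835  101.9478   15.3613] after turn [-228.1716  101.9746   15.3613]
```

View pics/r2.png

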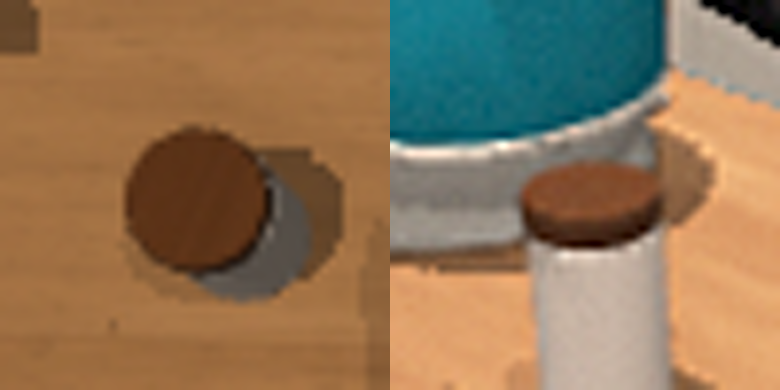

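Run:
```python
from h import *
up=4
t=grab('top');im=cv2.resize(t['image'],None,fx=up,fy=up,interpolation=cv2.INTER_CUBIC);h=cv2.cvtColor(im,cv2.COLOR_RGB2HSV)
m=((im[...,0]<125)&(im[...,0]>55)&(h[...,1]>130)&(h[...,0]<13)).astype(np.uint8);w=np.zeros_like(m);w[155*up:185*up,178*up:206*up]=1;m&=w
cs=max(cv2.findContours(m,0,2)[0],key=cv2.contourArea)[:,0]
print(cv2.minEnclosingCircle(ray(t,(cs+.5)/up-.5,.084).astype(np.float32)*1000))
s=grab('scene');im=cv2.resize(s['image'],None,fx=up,fy=up,interpolation=cv2.INTER_CUBIC).astype(int)
for v in (163,165,167):
    r=im[v*up,225*up:262*up];k=np.where((r[:,0]-r[:,2]>25)&(r[:,0]<140)&(r[:,0]>r[:,1]*1.3))[0];print('lid',v,225+k.min()/up,225+k.max()/up)
for P in ((.585,.2658),(.584,.2672)):print(proj(s,[*P,.084]),proj(s,[*P,.07]),proj(s,[*P,.02]))
```

```text
((583.9114990234375, 265.927978515625), 24.573633193969727)
lid 163 231.0 253.0
lid 165 230.75 253.25
lid 167 231.25 251.25
[238.9756 162.8549] [239.3026 167.5449] [240.4387 183.8387]
[238.357  162.8266] [238.6877 167.5158] [239.8367 183.807 ]
```

Lid now at (583.9,265.9), within ~1.5 mm. Next is the square lid; another look at the stack.

```bash
python3 -c "
from h import *
c=grab('top');cv2.imwrite('pics/st2.png',cv2.resize(c['image'][150:205,330:405,::-1],None,fx=10,fy=10,interpolation=cv2.INTER_CUBIC))"
```

```text
(no output)
```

View pics/st2.png

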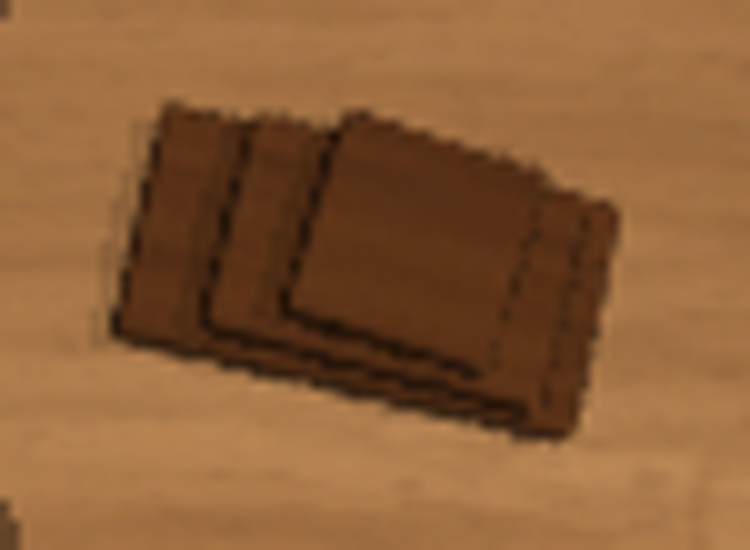

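The square lid's top shows corners at (348,108), (285,308), (485,368), (545,170).

Run:
```python
from h import *
c=grab('top')
f=lambda P,z:ray(c,(np.array(P)+.5)/10-.5+[330,150],z)*1000
def d(a,b): v=b-a;return round(np.hypot(*v),1),round(np.degrees(np.arctan2(v[1],v[0])),1)
for P,z in(([(348,108),(285,308),(485,368),(545,170)],.072),([(245,115),(203,325),(540,410),(588,210)],.048)):
    X=f(P,z);print(X.mean(0),[d(X[i],X[(i+1)%4]) for i in range(4)])
go(584,-213.7,300,74)
```

```text
[ 587.7863 -217.5768] [(np.float64(57.7), np.float64(162.9)), (np.float64(55.9), np.float64(-105.8)), (np.float64(56.8), np.float64(-16.8)), (np.float64(55.6), np.float64(73.3))]
[ 584.7354 -216.1882] [(np.float64(60.0), np.float64(169.1)), (np.float64(95.0), np.float64(-103.2)), (np.float64(57.5), np.float64(-13.6)), (np.float64(97.7), np.float64(75.4))]
t 15.8 pos [535.6855  32.0186 354.3937] rot [179.9741  -0.0366  78.2276] w 0.0876 F [-0.4935  0.9542  0.4886]
roll 4.23 shift now-frame [-230.6928   97.4308   54.3937] after turn [-222.8826  114.1721   54.3937]
```

Call:
step_arm(steps=[1, -38.8, 17, 0, 0, 1, -38.8, 17, 0, 0, 1, -38.8, 17, 0, 0, 1, -38.8, 17, 0, 0, 1, -38.8, 17, 0, 0, 1, -39, 17, 20, 0, 1, 0, 0, 30, 4.7, 1, 0, 0, 14, 0, 1, 0, 0, 0, 0, 1, 0, 0, 0, 0])

```text
time_s: 17.05
tool_pos: [0.5879, -0.2178, 0.2913]
tool_rot: [179.9, -0.0, 73.5]
force: [0.1, 0.1, 1.2]
grip_width: 0.0874
grasp_force: 0.0
```

```bash
python3 -c "
from h import *
go(587.8,-217,242,73.5)"
```

```text
t 17.05 pos [ 587.8995 -217.7947  291.2966] rot [179.8891  -0.0013  73.5044] w 0.0874 F [0.1428 0.09   1.1937]
roll 0.0 shift now-frame [ 0.7337 -0.3211 49.2966] after turn [ 0.7337 -0.3211 49.2966]
```

Call:
step_arm(steps=[1, 0.7, -0.3, 20, 0, 1, 0, 0, 20, 0, 1, 0, 0, 9, 0, 1, 0, 0, 0, 0, 0, 0, 0, 0, 0, 0, 0, 0, 0, 0, 0, 0, 0, 0, 0, 0, 0, 0, 0, 0, 0, 0, 0, 0, 0, 0, 0, 0, 0, 0, 0, 0, 0, 0, 0], grip_force=20)

```text
time_s: 18.42
tool_pos: [0.5872, -0.2182, 0.2414]
tool_rot: [180.0, 0.0, 73.4]
force: [-0.4, -0.1, 2.4]
grip_width: 0.0577
grasp_force: 20.0
```

Call:
step_arm(steps=[0, 0, 0, -10, 0, 0, 0, 0, -30, 0, 0, 0, 0, -30, 0, 0, 0, 0, -20, 0, 0, 0, 0, 0, 0])

```text
time_s: 19.05
tool_pos: [0.5875, -0.2181, 0.3327]
tool_rot: [179.8, 0.0, 73.4]
force: [-0.5, -1.1, -0.9]
grip_width: 0.0578
grasp_force: 20.0
```

```bash
python3 -c "
from h import *
go(483,-11.3,280,84.5)"
```

```text
t 19.05 pos [ 587.529  -218.127   332.7404] rot [179.8168   0.0253  73.3518] w 0.0578 F [-0.4533 -1.131  -0.9293]
roll -11.15 shift now-frame [ 168.2102 -159.4021   52.7404] after turn [ 195.8561 -123.8713   52.7404]
```

Call:
step_arm(steps=[0, 0, 0, 0, -5.5, 0, 0, 0, 0, -5.6, 0, 32.5, -20.5, 0, 0, 0, 32.5, -20.5, 0, 0, 0, 32.5, -20.5, 0, 0, 0, 32.5, -20.5, 0, 0, 0, 32.5, -20.5, 0, 0, 0, 32.7, -20.6, 0, 0, 0, 0, 0, 30, 0, 0, 0, 0, 27, 0, 0, 0, 0, 0, 0, 0, 0, 0, 0, 0])

```text
time_s: 20.55
tool_pos: [0.4835, -0.012, 0.2742]
tool_rot: [-180.0, -0.0, 84.4]
force: [-0.5, 1.1, -1.0]
grip_width: 0.058
grasp_force: 20.0
```

```bash
python3 -c "
from chk import *
go(483.7,-11.3,243.4,84.5)
chk('s1',.483,-.011,.08,r=35)"
```

```text
t 20.55 pos [483.5488 -11.9651 274.2057] rot [-179.9966   -0.0172   84.4495] w 0.058 F [-0.4617  1.1261 -1.0028]
roll -0.05 shift now-frame [ 0.6766  0.0862 30.8057] after turn [ 0.6765  0.0868 30.8057]
top 258 175 scale 5.571428571428571
scene 253 179 scale 5.571428571428571
```

View pics/s1.png

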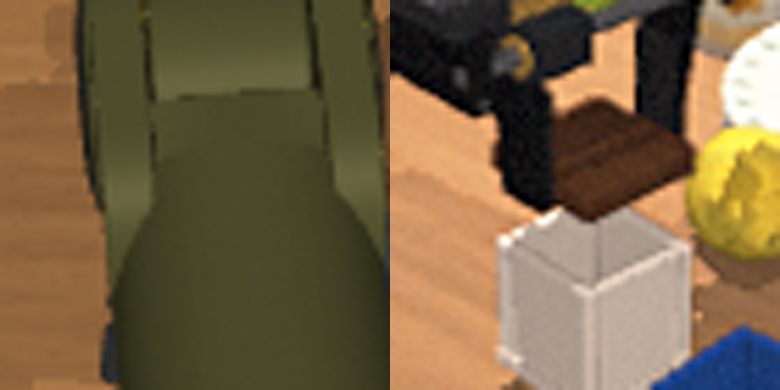

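The lid hangs squarely over the white square pot: lid corners at (495,160) and (693,155), pot corners at (498,240) and (690,240). Lowering.

Call:
step_arm(steps=[0, 0, 0, 12, 0, 0, 0, 0, 10, 0, 0, 0, 0, 5, 0, 0, 0, 0, 3, 0, 0, 0, 0, 0, 0, 0, 0, 0, 0, 0])

```text
time_s: 21.4
tool_pos: [0.4835, -0.0119, 0.2441]
tool_rot: [180.0, 0.0, 84.5]
force: [-0.2, -0.1, -0.2]
grip_width: 0.0576
grasp_force: 20.0
```

Call:
step_arm(steps=[0, 0, 0, 0.7, 0, 0, 0, 0, 0, 0, 0.72, 0, 0, 0, 0, 0.72, 0, 0, 0, 0, 0.85, 0, 0, 0, 0, 1, 0, 0, -20, 0, 1, 0, 0, -40, 0, 1, 0, 0, -40, 0])

```text
time_s: 22.4
tool_pos: [0.4832, -0.0119, 0.3442]
tool_rot: [-180.0, -0.0, 84.5]
force: [1.9, -1.5, -0.0]
grip_width: 0.0859
grasp_force: 0.0
```

Call:
step_arm(steps=[1, -32.5, 20.5, 0, 0, 1, -32.5, 20.5, 0, 0, 1, -32.5, 20.5, 0, 0, 1, -32.5, 20.5, 0, 0, 1, -32.5, 20.5, 0, 0, 1, -32.5, 20.5, 0, 0, 1, 0, 0, 0, 7, 1, 0, 0, 0, 0, 1, 0, 0, 0, 0])

```text
time_s: 23.52
tool_pos: [0.587, -0.2171, 0.3433]
tool_rot: [-180.0, -0.0, 77.6]
force: [0.0, 0.3, -0.3]
grip_width: 0.0873
grasp_force: 0.0
```

```bash
python3 -c "
from chk import *
go(586,-214.5,280,77.2)
chk('s2',.483,-.011,.07,r=26)"
```

```text
t 23.52 pos [ 586.9868 -217.1278  343.2818] rot [-179.9927   -0.0053   77.6298] w 0.0873 F [ 0.0375  0.2602 -0.2684]
roll 0.43 shift now-frame [ 2.3554 -1.5269 63.2818] after turn [ 2.3439 -1.5445 63.2818]
top 267 184 scale 7.5
scene 262 192 scale 7.5
```

View pics/s2.png

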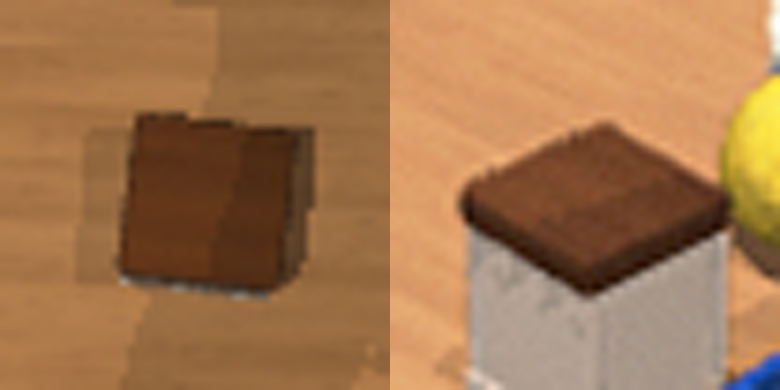

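The square lid is flat and centred on its pot, with a white rim of about 1 px showing on one side only. Now the oblong lid, (586,-215.8), yaw 77.

Call:
step_arm(steps=[1, 1, -1.2, 20, 0.6, 1, 0, 0, 40, 0, 1, 0, 0, 40, 0, 1, 0, 0, 15, 0, 1, 0, 0, 10, 0, 1, 0, 0, 0, 0, 1, 0, 0, 0, 0])

```text
time_s: 24.5
tool_pos: [0.5867, -0.2168, 0.2197]
tool_rot: [179.9, 0.0, 76.9]
force: [-0.9, 0.1, -0.1]
grip_width: 0.087
grasp_force: 0.0
```

Call:
step_arm(steps=[0, 0, 0, 0.5, 0, 0, 0, 0, 0, 0, 0, 0, 0, 0, 0, 0, 0, 0, 0, 0, 0, 0, 0, 0, 0, 0, 0, 0, 0, 0], grip_force=25)

```text
time_s: 25.25
tool_pos: [0.5861, -0.2167, 0.218]
tool_rot: [180.0, 0.0, 76.9]
force: [-0.3, -0.5, 1.7]
grip_width: 0.0616
grasp_force: 25.0
```

Call:
step_arm(steps=[0, 0, 0, -10, 0, 0, 0, 0, -30, 0, 0, 0, 0, -40, 0, 0, 0, 0, -30, 0, 0, 0, 0, 0, 0, 0, 0, 0, 0, 0])

```text
time_s: 26.0
tool_pos: [0.5856, -0.2166, 0.3269]
tool_rot: [-179.9, -0.0, 76.9]
force: [-0.2, 0.3, -1.0]
grip_width: 0.0616
grasp_force: 25.0
```

```bash
python3 -c "
from chk import *
go(423.7,173.2,270,100)"
```

```text
t 26.0 pos [ 585.5934 -216.5553  326.9159] rot [-179.9193   -0.0006   76.8574] w 0.0616 F [-0.1793  0.2767 -0.9792]
roll -23.14 shift now-frame [ 342.7358 -246.2739   56.9159] after turn [411.9465 -91.7536  56.9159]
```

Call:
step_arm(steps=[0, 0, 0, 0, -7.7, 0, 0, 0, 0, -7.7, 0, 0, 0, 0, -7.7, 0, 0, 0, 0, 0, 0, 37.4, -8.3, 0, 0, 0, 37.4, -8.3, 0, 0, 0, 37.4, -8.3, 0, 0, 0, 37.4, -8.3, 0, 0, 0, 37.4, -8.3, 0, 0, 0, 37.4, -8.3, 0, 0, 0, 37.4, -8.3, 0, 0, 0, 37.4, -8.4, 0, 0])

```text
time_s: 27.5
tool_pos: [0.4679, 0.0676, 0.3271]
tool_rot: [-179.9, -0.0, 99.8]
force: [0.6, -0.1, -0.8]
grip_width: 0.062
grasp_force: 25.0
```

Call:
step_arm(steps=[0, 37.4, -8.4, 0, 0, 0, 37.4, -8.4, 0, 0, 0, 37.4, -8.4, 0, 0, 0, 0, 0, 30, 0, 0, 0, 0, 27, 0, 0, 0, 0, 0, 0, 0, 0, 0, 0, 0])

```text
time_s: 28.38
tool_pos: [0.4248, 0.1728, 0.2713]
tool_rot: [180.0, -0.0, 99.9]
force: [-0.4, 0.2, -0.8]
grip_width: 0.0617
grasp_force: 25.0
```

```bash
python3 -c "
from chk import *
go(423.7,172.7,234.3,100)"
```

```text
t 28.38 pos [424.81   172.7946 271.3066] rot [179.9784  -0.019   99.8891] w 0.0617 F [-0.4417  0.1981 -0.8137]
roll -0.11 shift now-frame [ 0.0974 -1.1098 37.0066] after turn [ 0.0995 -1.1096 37.0066]
```

Call:
step_arm(steps=[0, 0, -1, 12, 0, 0, 0, 0, 12, 0, 0, 0, 0, 8, 0, 0, 0, 0, 4, 0, 0, 0, 0, 0.5, 0, 0, 0, 0, 0, 0])

```text
time_s: 29.12
tool_pos: [0.4237, 0.1726, 0.2344]
tool_rot: [180.0, -0.0, 100.0]
force: [0.0, -0.0, -0.9]
grip_width: 0.0614
grasp_force: 25.0
```

Release and leave so that the top camera sees both this pot and the stack.

Call:
step_arm(steps=[0.78, 0, 0, 0, 0, 0.78, 0, 0, 0, 0, 0.9, 0, 0, 0, 0, 1, 0, 0, -20, 0, 1, 0, 0, -40, 0, 1, 0, 0, -40, 0, 1, -45, -20, 0, 0, 1, -45, -20, 0, 0, 1, -45, -20, 0, 0, 1, -45, -20, 0, 0, 1, 0, 0, 0, 0, 1, 0, 0, 0, 0])

```text
time_s: 30.62
tool_pos: [0.3761, -0.018, 0.3344]
tool_rot: [180.0, -0.0, 100.0]
force: [-0.1, -0.4, 0.1]
grip_width: 0.0868
grasp_force: 0.0
```

```bash
cat > m.py <<'E'
from h import *
def lidrect(c,X,z,r,vmax=125):
    up=4;im=cv2.resize(c['image'],None,fx=up,fy=up,interpolation=cv2.INTER_CUBIC);h=cv2.cvtColor(im,cv2.COLOR_RGB2HSV)
    m=((im[...,0]<vmax)&(im[...,0]>45)&(h[...,1]>130)&(h[...,0]<13)).astype(np.uint8)
    w=np.zeros_like(m);cv2.circle(w,tuple(int(a*up) for a in proj(c,[*X,z])),r*up,1,-1);m=cv2.morphologyEx(m&w,cv2.MORPH_OPEN,np.ones((9,9)))
    cs=max(cv2.findContours(m,0,2)[0],key=cv2.contourArea)[:,0]
    q=cv2.minAreaRect(ray(c,(cs+.5)/up-.5,z).astype(np.float32)*1000)
    print(np.array(q[0]),np.array(q[1]),round(q[2],1))
E
python3 -c "
from m import *
c=grab('top');cv2.imwrite('pics/top3.png',c['image'][:,:,::-1])
lidrect(c,(.424,.173),.064,25)
lidrect(c,(.588,-.213),.024,32)
lidrect(c,(.4837,-.0113),.074,18)
go(588,-213,280,78)"
```

```text
[422.0838 170.9571] [59.9945 94.4319] 8.8
[ 587.0089 -212.8716] [130.6485  67.6274] 77.7
[499.9227  -3.8951] [24.0838 40.9604] 7.5
t 30.68 pos [376.2147 -17.5595 334.4004] rot [179.9771  -0.0031 100.0467] w 0.0868 F [-0.143   0.1951 -0.0564]
roll 22.05 shift now-frame [-229.3899  174.4428   54.4004] after turn [-147.1371  247.7916   54.4004]
```

Call:
step_arm(steps=[1, 0, 0, 0, 7.4, 1, 0, 0, 0, 7.5, 1, 0, 0, 0, 7.4, 1, -18.2, 31, 0, 0, 1, -18.2, 31, 0, 0, 1, -18.2, 31, 0, 0, 1, -18.2, 31, 0, 0, 1, -18.2, 31, 0, 0, 1, -18.2, 31, 0, 0, 1, -18.2, 31, 0, 0, 1, -18.2, 31, 0, 0, 1, 0, 0, 0, 0])

```text
time_s: 32.17
tool_pos: [0.5887, -0.2146, 0.3333]
tool_rot: [-180.0, -0.1, 77.6]
force: [-1.1, -0.1, 0.4]
grip_width: 0.0873
grasp_force: 0.0
```

Call:
step_arm(steps=[1, 0, 0, 40, 0, 1, 0, 0, 40, 0, 1, 0, 0, 30, 0, 1, 0, 0, 0, 0, 1, 0, 0, 0, 0])

```text
time_s: 32.8
tool_pos: [0.5878, -0.2129, 0.2258]
tool_rot: [179.9, -0.0, 77.7]
force: [0.8, -0.4, 0.4]
grip_width: 0.0872
grasp_force: 0.0
```

```bash
python3 -c "
from m import *
go(587,-212.9,194,77.7)
c=grab('top')
lidrect(c,(.424,.173),.064,25)
im=c['image'].astype(int)
u,v=proj(c,[.424,.173,.06]).astype(int)
b=im[v-22:v+22,u-28:u+28];m=(b.min(2)>110)&(b.max(2)-b.min(2)<45)
for y,x in np.argwhere(m): print(ray(c,[x+u-28,y+v-22],.05)[0]*1000-[423.7,173.2],b[y,x])
"
```

```text
t 32.8 pos [ 587.7901 -212.8776  225.7971] rot [179.893   -0.0168  77.7309] w 0.0872 F [ 0.7553 -0.4304  0.4167]
roll 0.03 shift now-frame [-0.1898 -0.7673 31.7971] after turn [-0.1902 -0.7672 31.7971]
[422.3639 170.9435] [59.8732 94.847 ] 8.9
```

Call:
step_arm(steps=[1, -0.2, -0.7, 20, 0, 1, 0, 0, 11, 0, 1, 0, 0, 0, 0, 0, 0, 0, 0, 0, 0, 0, 0, 0, 0, 0, 0, 0, 0, 0, 0, 0, 0, 0, 0, 0, 0, 0, 0, 0, 0, 0, 0, 0, 0], grip_force=35)

```text
time_s: 33.98
tool_pos: [0.5867, -0.214, 0.1938]
tool_rot: [179.9, 0.0, 77.7]
force: [1.3, -0.8, 2.1]
grip_width: 0.0674
grasp_force: 35.0
```

Call:
step_arm(steps=[0, 0, 0, -10, 0, 0, 0, 0, -30, 0, 0, 0, 0, -40, 0, 0, 0, 0, -40, 0, 0, 0, 0, 0, 0, 0, 0, 0, 0, 0])

```text
time_s: 34.72
tool_pos: [0.5857, -0.2138, 0.3125]
tool_rot: [-179.9, 0.0, 77.7]
force: [-0.4, 0.2, -1.4]
grip_width: 0.0674
grasp_force: 35.0
```

```bash
python3 -c "
from h import *
go(420.5,-264.3,270,110.1)"
```

```text
t 34.73 pos [ 585.7125 -213.8063  312.4926] rot [-179.8956    0.0085   77.6568] w 0.0674 F [-0.3818  0.1904 -1.3739]
roll -32.44 shift now-frame [ -84.6436 -150.5996   42.4926] after turn [   9.3585 -172.5028   42.4926]
```

Call:
step_arm(steps=[0, 0, 0, 0, -8.1, 0, 0, 0, 0, -8.1, 0, 0, 0, 0, -8.1, 0, 0, 0, 0, -8.1, 0, 1.7, -34.5, 0, 0, 0, 1.7, -34.5, 0, 0, 0, 1.7, -34.5, 0, 0, 0, 1.6, -34.5, 0, 0, 0, 1.6, -34.5, 0, 0, 0, 0, 0, 20, 0, 0, 0, 0, 25, 0, 0, 0, 0, 0, 0])

```text
time_s: 36.22
tool_pos: [0.4197, -0.2645, 0.2653]
tool_rot: [-179.8, -0.4, 110.1]
force: [-0.4, -0.0, -0.8]
grip_width: 0.0674
grasp_force: 35.0
```

```bash
python3 -c "
from h import *
go(420.9,-265.4,228,110.1)"
```

```text
t 36.23 pos [ 419.6808 -264.4972  265.2699] rot [-179.7877   -0.3558  110.0527] w 0.0674 F [-0.3731 -0.041  -0.7973]
roll -0.05 shift now-frame [-1.2661  0.8357 37.2699] after turn [-1.2668  0.8347 37.2699]
```

Call:
step_arm(steps=[0, -1, 0.6, 10, 0, 0, 0, 0, 12, 0, 0, 0, 0, 9, 0, 0, 0, 0, 4, 0, 0, 0, 0, 1, 0, 0, 0, 0, 0, 0, 0, 0, 0, 0, 0])

```text
time_s: 37.1
tool_pos: [0.4225, -0.2661, 0.2326]
tool_rot: [180.0, 0.0, 110.1]
force: [-0.4, 0.4, -1.0]
grip_width: 0.0675
grasp_force: 35.0
```

Call:
step_arm(steps=[0, 1.1, -1.2, 0, 0, 0, 0, 0, 2.5, 0, 0, 0, 0, 0, 0, 0, 0, 0, 1.3, 0, 0, 0, 0, 0, 0, 0, 0, 0, 0, 0])

```text
time_s: 37.85
tool_pos: [0.4209, -0.2654, 0.2285]
tool_rot: [-180.0, 0.0, 110.1]
force: [0.5, -0.4, -1.1]
grip_width: 0.0679
grasp_force: 35.0
```

Call:
step_arm(steps=[0, 0, 0, 0.3, 0, 0.84, 0, 0, 0, 0, 0.84, 0, 0, 0, 0, 1, 0, 0, 0, 0, 1, 0, 0, -20, 0, 1, 0, 0, -40, 0, 1, 0, 0, -50, 0, 1, 0, 0, -40, 0, 1, 0, 0, 0, 0])

```text
time_s: 38.98
tool_pos: [0.422, -0.2656, 0.3818]
tool_rot: [179.8, 0.4, 110.1]
force: [0.6, -0.3, -0.8]
grip_width: 0.087
grasp_force: 0.0
```

Call:
step_arm(steps=[1, -30, -27, 0, 0, 1, -30, -27, 0, 0, 1, -30, -27, 0, 0, 1, -30, -27, 0, 0, 1, -30, -27, 0, 0, 1, -30, -27, 0, 0, 1, -30, -27, 0, 0, 1, 0, 0, 0, 0, 1, 0, 0, 0, 0])

```text
time_s: 40.1
tool_pos: [0.3157, -0.5267, 0.377]
tool_rot: [180.0, -0.1, 110.1]
force: [0.2, 0.5, -0.2]
grip_width: 0.0872
grasp_force: 0.0
```

```bash
python3 -c "
from m import *
go(423.7,173.2,270,100)
c=grab('top');s=grab('scene')
lidrect(c,(.4205,-.2643),.058,34)
lidrect(c,(.424,.173),.064,25)
lidrect(c,(.4837,-.0113),.074,18)
lidrect(c,(.585,.2658),.084,16)
f=lambda c,x,y,w,h:cv2.resize(c['image'][y:y+h,x:x+w,::-1],(395,295),interpolation=cv2.INTER_CUBIC)
T=lambda a:np.hstack(a)
cv2.imwrite('pics/fin.png',np.vstack([T([f(c,345,205,80,60),f(c,186,202,80,60)]),T([f(s,325,265,92,69),f(s,180,180,80,60)])]))"
```

```text
t 40.1 pos [ 315.7358 -526.7037  377.0181] rot [179.9676  -0.1303 110.0898] w 0.0872 F [ 0.1555  0.5231 -0.18  ]
roll 10.09 shift now-frame [620.2337 341.8064 107.0181] after turn [670.5228 227.861  107.0181]
[ 420.3543 -263.7379] [ 66.7918 130.8724] 20.2
[422.507  170.9207] [59.3922 94.8259] 9.7
[483.7252  -3.4759] [53.5293 36.6869] 1.2
[584.4623 269.0934] [43.5135 41.2938] 2.7
```

View pics/fin.png

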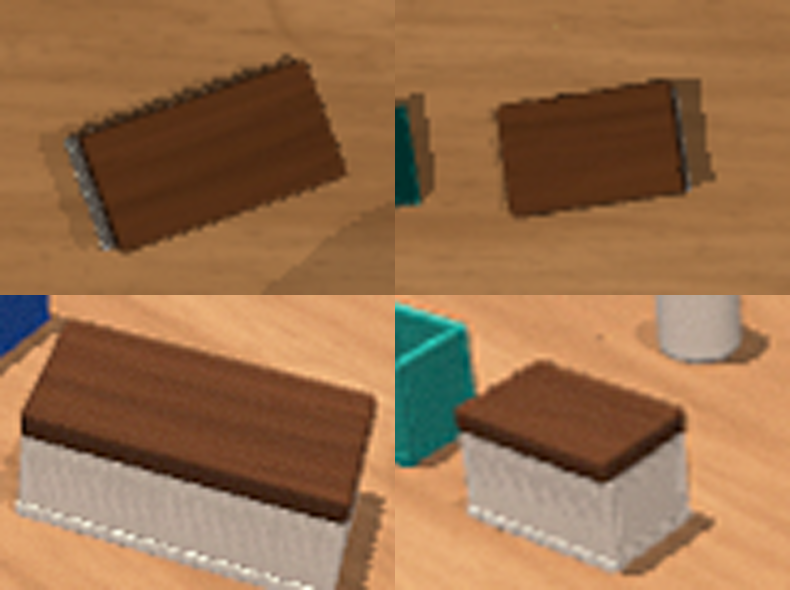

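The long lid is flat and centred, and the oblong lid is flat and in line within about 2 mm. That matches the calibration limit, and the square and round lids were checked before. Handing in.

```bash
python3 -c "
from cell import env
print(env.sign_off())"
```

```text
the job is handed in; nothing more can be done
None
```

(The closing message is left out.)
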